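Put the notched upper tier back on the lazy Susan

TASK

Two round birch boards with lifting bars lie on the dresser; the one with the notch in its rim is the upper tier of the lazy Susan. Pick it up by its bar and lower it gently, without dropping it, centred on the turntable's column so that the notch drops over the steel key and the tier sits flat and fully down. Leave the plain board where it lies, leave the mug on the lower tier standing undisturbed, and let go.

Things in the scene. Friction and masses are not known exactly. Their poses are not given: they have to be found in the camera images.
- tier: Upper tier, loose: flat round birch board 160 mm across, 12 thick, 0.2 kg, with a straight notch cut through it, 38 wide, from the rim in to 34 mm from the centre. On top, centred, an upright lifting bar 56 long, 16 thick, 45 high (its top 57 above the underside). Origin: centre of the underside. x points out through the notch; the bar lies along x, so pinch it across y; z up.
- susan: Lazy Susan, fixed, does not turn: birch disc 300 mm across, column with a flat head 120 across, its top (the seat) 140 above the dresser. On it the steel key, 14 x 14, 22 high, its middle 53 from the centre. Origin: centre of the underside, on the dresser. x points out through the key; z up. Seated, the tier's x points along this x. Mug, jar and creamer stand on the disc, tops below 120.
- plain_board: Bystander to leave alone, loose: a round birch board like the upper tier (160 mm across, 12 thick, same lifting bar along x) but with a whole rim, no notch. Origin: centre of the underside; z up.
- mug: Bystander to leave standing: orange melamine mug, 72 mm across, 80 high, on the lower disc of the lazy Susan. Origin: centre of the underside; z up; handle towards +y.
Mind the look-alikes: they are no part of the job. What is shaped like the tier but black is not meant.

How it is judged:
By the outcome, as a careful person would: the job done as asked, in the order asked, and still so for the second after the job is handed in, with the robot touching nothing.
It also fails if it takes over 37 s, if anything falls off the work surface, if the arm or the gripper's body presses on something with over 40 N, if the wrist force passes 120 N, or if a joint passes its speed limit or range.

ROBOT

A 6-joint arm with a two-finger parallel gripper is mounted at the origin on the work surface. World frame = base frame: x ahead of the robot, y to its left, z up, the work surface at z = 0. Lengths are in m, angles in rad, forces in N, time in s.
With the tool pointing down it reaches from about 0.425 to 1.125 m from the base axis. Payload 14.9 kg.
Tool frame: the origin (TCP) lies midway between the tips of the shut fingers; the grasp point (between the pads) lies 19 mm behind it; z points along the fingers, y is the direction in which the jaws open and shut (so a half turn about z gives the same grasp; the last joint's range is limited). The gripper opens to 91 mm and grips with 3 to 60 N. Pads are 32 mm wide; open, the fingers measure 118 mm over their backs; the gripper's body (76 mm by 178 mm) begins 60 mm behind the grasp point.
Start: joints at [1.228, 0.379, 1.734, -0, 1.028, -0.033], TCP at [0.213, 0.667, 0.214] pointing down, gripper open.
Joint ranges: [-2.77, 2.77], [-0.74, 2.19], [0, 2.66], [-1.06, 4.2], [0.31, 2.87], [-3.08, 3.08]. Speed limits (rad/s): [1.89, 1.89, 2.39, 3.14, 3.14, 3.14].

INTERFACE

Orientations are given as a rotation vector (axis times angle).
In Python, from cell import r, cams, search_frame, tip_of gives the robot as it stands. The module is installed in compiled form; this text tells all that it offers.
- The arm moves only by the tool play_rows, never from a script. Its argument "series" is a list of rows, each an object of numbers: "x", "y", "z": the shift along the tool's x, y, z in units of 30 mm (1.0 is 30 mm); "rx", "ry", "rz": the turn, a rotation vector about the tool's x, y, z in units of 6 degrees (1.0 is 6 degrees); "claw": the finger opening in mm, from 0 to 91.2. In form: [{"x": .., "y": .., "z": .., "rx": .., "ry": .., "rz": .., "claw": ..}, ...]. A call has 1 to 12 rows; each row shifts and turns the commanded pose from where the row before left it, along the tool's axes as they then stand; what a row does not reach is not made up. A row lasts 1/10 s, in which the tool goes at most 50 mm and 8.59 degrees, less where a joint would pass 70% of its speed; a pose out of reach is approached as far as the arm can. A call is refused whole if a number of a shift passes 1 or a number of a turn 1, either way. A call with a gripper value outside its range is refused whole. The fingers move at their own pace and stop on an object; "grip_force" is the grip in N (left out, the last holds). Time passes only in rows, so rows that do not move let the fingers close. It gives the time, the measured TCP pose, the force and the opening at its end, in the units of the state.
- r.get_obs(): the state, without advancing time (a new reading comes with each control period).
- cams.get_image(name): name is "scene" or "top" or "wrist"; returns a dict with "color" (480x640x3 uint8, blue, green, red), "fx", "fy", "cx", "cy" (pixels), "pose" (4x4, takes a point from camera to world coordinates). Camera axes: x right, y up, looking along -z (the intrinsics and any distortion apply to the point x, -y, -z); pixel columns grow to the right and rows downward; lengths in m; the calibration is good to about 2 mm. A picture is of the moment at which its call begins. There is no depth.
- r.hand_in(): hands the job in, once; it reports no verdict.
Trained networks look in a picture, given as the dict that the camera call returned (one of the last four; its "shot" number tells which), for a name from the list of things; names that differ only in an ending like _2 or _b are one class to them, and where a whole thing is asked for, a point or a joint stands for the part that bears it (a point fixed in the world has none). Each returns a list of dicts, best first, with "score" (0 to 1); they miss things now and then, are a little off and sometimes report something else, mostly with a low value. They report only what shows in the picture. A call takes as long as a camera call. They do not tell look-alikes from the thing itself.
- search_frame(picture, name): "rect" ([left, top, right, bottom] as shares, 0 to 1, of the picture: columns of its width, rows of its height, round what is visible of it).
- tip_of(picture, name): "at" ([column, row] as shares, 0 to 1, of the picture: columns of its width, rows of its height: a listed point, or the origin of a listed thing).
The state is a dict: "time": time; "joints": joint angles; "joint_vel": joint speeds; "joint_efforts": joint torques, N m; "tcp_pos": TCP position; "eef_rot": TCP orientation; "force": force on the tool from outside, world axes, zero at the start; "moment": the same for the moment, N m; "opening": opening from 0.0 (shut) to 1.0 (fully open).
Only numpy, scipy, OpenCV 4.12 (cv2) and the standard library are available. Lean on these libraries where they do the work, as an engineer would, in place of code of your own. Each camera call takes 0.05 s, during which the arm holds its last target.

## Working session

There is one attempt and no reset: what is moved stays moved. The work goes in short steps, Python scripts to look and compute and a tool call to move; the robot and the scene stay as the last step left them, time stands still between calls to the robot, and variables do not carry over. Pictures are saved under pics/ and viewed, and the job is handed in when it is done.

Besides the shell and the picture viewer there is one more tool, called after ">>>" in YAML: its name, and indented under it one key for each argument. play_rows: Moves the arm, as the interface text tells. Its arguments: {"type":"object","properties":{"series":{"type":"array"},"grip_force":{"type":"number"}},"required":["series"]}

```bash
mkdir -p pics; cat > look.py <<'E'
import sys,cv2,pickle
from cell import r,cams,search_frame,tip_of
def snap(n,tag):
    p=cams.get_image(n); cv2.imwrite(f'pics/{n}_{tag}.png',p['color']); pickle.dump(p,open(f'pics/{n}_{tag}.pkl','wb')); return p
E
python3 - <<'E'
from look import *
print(r.get_obs())
for n in ['scene','top','wrist']:
    p=snap(n,'a'); print(n,p['fx'],p['cx'],p['cy'],p['pose'].round(3).tolist(),[k for k in p])
    for t in ['tier','susan','plain_board','mug']:
        print(t,[(round(d['score'],2),[round(d['at'][0]*640),round(d['at'][1]*480)]) for d in tip_of(p,t)])
E
```

```text
{'time': 0.0, 'joints': array([ 1.22768937e+00,  3.79420829e-01,  1.73477995e+00,  2.61816883e-06,
        1.02849442e+00, -3.33244825e-02]), 'joint_vel': array([-0.00068546,  0.00134511,  0.00159637, -0.00046371, -0.002019  ,
        0.00072362]), 'joint_efforts': array([ 2.71495868e-03, -7.63759661e+01, -4.34355569e+01,  6.52115559e-02,
        4.26253898e-02, -7.49153401e-05]), 'tcp_pos': array([0.21328349, 0.66629886, 0.21328009]), 'eef_rot': array([-4.84631653e-01, -3.10377572e+00,  1.70051622e-03]), 'force': array([-0.26638605, -0.57209555,  0.4588557 ]), 'moment': array([ 0.02099337, -0.00149928, -0.06340139]), 'opening': 0.9984699090503072}
scene 547.3401742889777 316.78741895756235 233.17643625953065 [[-0.771, -0.496, 0.4, 1.073], [0.637, -0.581, 0.506, 0.631], [-0.019, 0.645, 0.764, 1.111], [0.0, 0.0, 0.0, 1.0]] ['color', 'fx', 'fy', 'cx', 'cy', 'pose', 'shot']
tier [(0.88, [348, 226]), (0.83, [174, 235]), (0.79, [330, 137]), (0.72, [270, 267]), (0.58, [188, 184])]
susan [(0.71, [393, 333])]
plain_board [(0.68, [281, 177])]
mug [(0.72, [416, 362])]
top 467.52371700308856 315.81842046299914 241.90038570307232 [[-0.003, 0.996, -0.093, 0.396], [-1.0, -0.002, 0.008, -0.055], [0.008, 0.093, 0.996, 1.048], [0.0, 0.0, 0.0, 1.0]] ['color', 'fx', 'fy', 'cx', 'cy', 'pose', 'shot']
tier [(0.95, [503, 171]), (0.74, [330, 171]), (0.68, [318, 278])]
susan [(0.55, [182, 218])]
plain_board [(0.85, [442, 265])]
mug [(0.94, [129, 204]), (0.52, [180, 220])]
wrist 394.51223898123266 316.1994487452953 241.66118693258974 [[0.304, -0.917, -0.257, 0.142], [0.953, 0.293, 0.082, 0.691], [0.001, -0.27, 0.963, 0.383], [0.0, 0.0, 0.0, 1.0]] ['color', 'fx', 'fy', 'cx', 'cy', 'pose', 'shot']
tier []
susan []
plain_board []
mug []
```

View pics/scene_a.png

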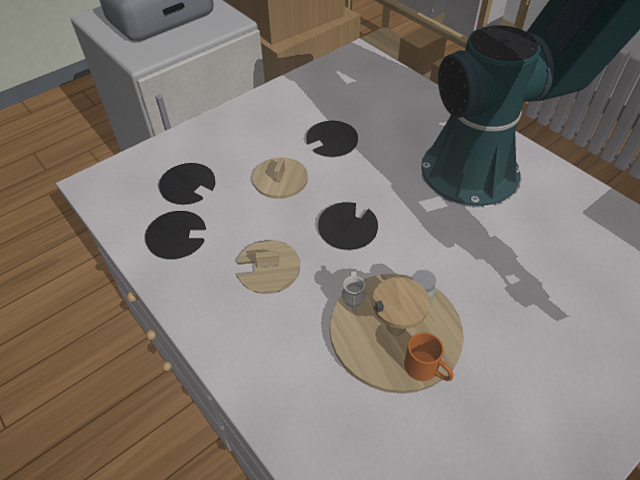

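View pics/top_a.png

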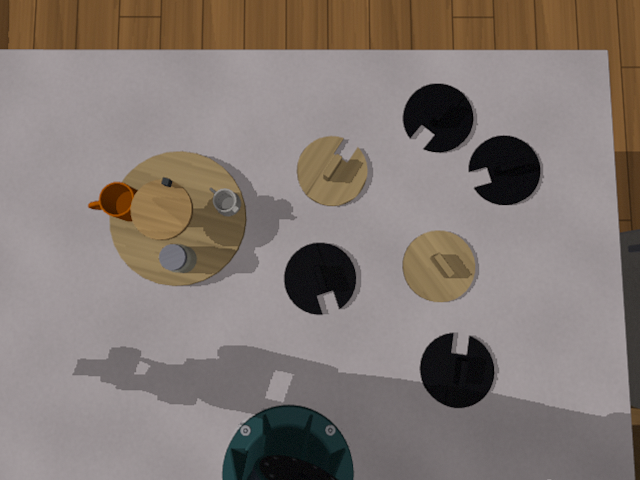

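View pics/wrist_a.png

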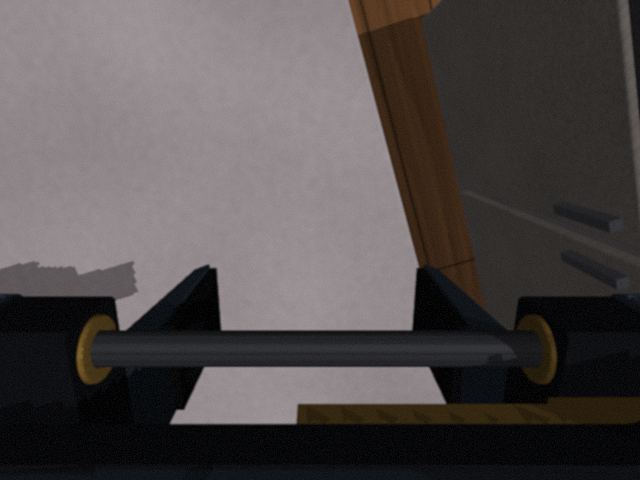

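```bash
python3 - <<'E'
import cv2,numpy as np
t=cv2.imread('pics/top_a.png');s=cv2.imread('pics/scene_a.png')
f=lambda im,x,y,w:cv2.resize(im[y:y+w*3//4,x:x+w],(400,300),interpolation=cv2.INTER_CUBIC)
cv2.imwrite('pics/crops.png',np.vstack([np.hstack([f(t,285,132,100),f(t,110,165,100)]),np.hstack([f(s,220,230,100),f(s,350,260,100)])]))
E
```

```text
(no output)
```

View pics/crops.png

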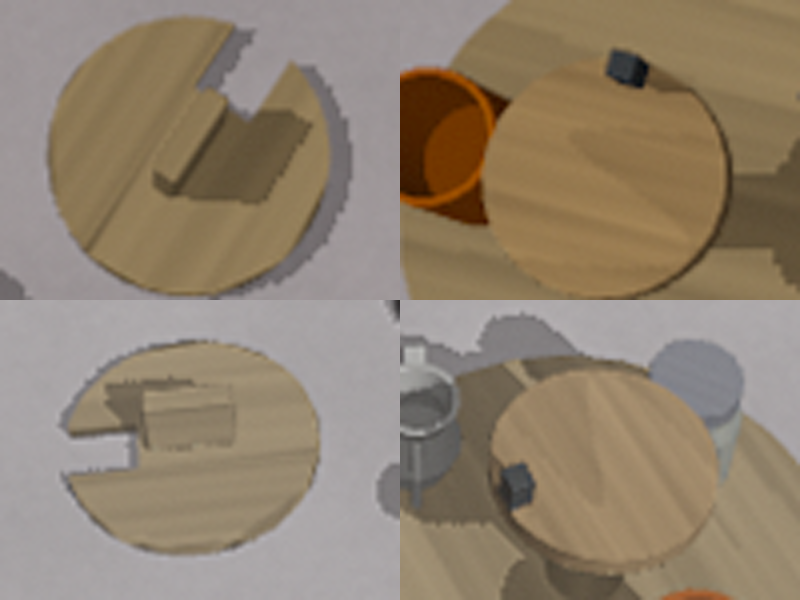

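```bash
cat > rect.py <<'E'
import cv2,numpy as np,pickle
def proj(p,X):
    X=np.atleast_2d(X);T=np.linalg.inv(p['pose']);c=X@T[:3,:3].T+T[:3,3]
    return np.c_[p['cx']+p['fx']*c[:,0]/-c[:,2], p['cy']+p['fy']*c[:,1]/c[:,2]]
def ray(p,uv,z):
    uv=np.atleast_2d(uv);d=np.c_[(uv[:,0]-p['cx'])/p['fx'],-(uv[:,1]-p['cy'])/p['fy'],-np.ones(len(uv))]@p['pose'][:3,:3].T
    o=p['pose'][:3,3];return o+d*((z-o[2])/d[:,2])[:,None]
def rect(p,c,z,half=.1,n=400):
    # column -> -y world, row -> -x world
    g=(np.arange(n)+.5)/n*2*half-half
    yy,xx=np.meshgrid(-g,-g); X=np.c_[xx.ravel()+c[0],yy.ravel()+c[1],np.full(n*n,z)]
    m=proj(p,X).astype(np.float32).reshape(n,n,2)
    return cv2.remap(p['color'],m[...,0],m[...,1],cv2.INTER_CUBIC)
def draw(im,c,pts,half=.1,col=(0,0,255)):
    n=im.shape[0]; q=np.c_[(c[1]-pts[:,1]+half)/(2*half)*n,(c[0]-pts[:,0]+half)/(2*half)*n]
    cv2.polylines(im,[np.round(q).astype(int)],False,col,1)
E
python3 - <<'E'
from rect import *
T=pickle.load(open('pics/top_a.pkl','rb'));S=pickle.load(open('pics/scene_a.pkl','rb'))
ct=ray(T,[333,171],.012)[0]; cs=ray(T,[161.5,210],.14)[0]; print(ct,cs)
print(ray(S,[269,266],.012),ray(S,[401,302],.14), T['fy'],S['fy'])
k1=ray(T,[167,181],.162)[0];k2=ray(S,[379,305],.162)[0];print(k1,k2)
np.save('pics/ct.npy',[ct,cs])
im=np.vstack([np.hstack([rect(T,ct,.012),rect(T,cs,.14)]),np.hstack([rect(S,ct,.012),rect(S,cs,.14)])])
cv2.imwrite('pics/rect1.png',cv2.resize(im,(600,600),interpolation=cv2.INTER_AREA));cv2.imwrite('pics/rect_t.png',np.hstack([rect(T,ct,.012),rect(S,ct,.012)]));cv2.imwrite('pics/rect_s.png',np.hstack([rect(T,cs,.14),rect(S,cs,.14)]))
E
```

```text
[ 0.65388404 -0.10240967  0.012     ] [0.54459062 0.23991673 0.14      ]
[[ 0.65796698 -0.09220301  0.012     ]] [[0.5511898  0.24691521 0.14      ]] 467.52371700308856 547.3401742889777
[0.59732523 0.22379942 0.162     ] [0.60224801 0.23185835 0.162     ]
```

View pics/rect_t.png

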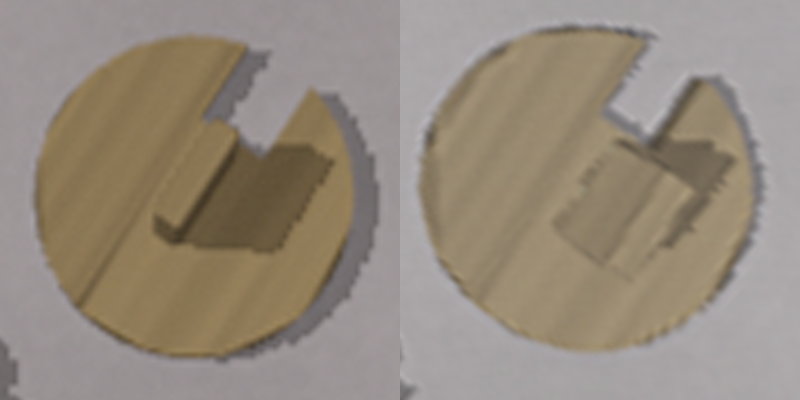

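View pics/rect_s.png

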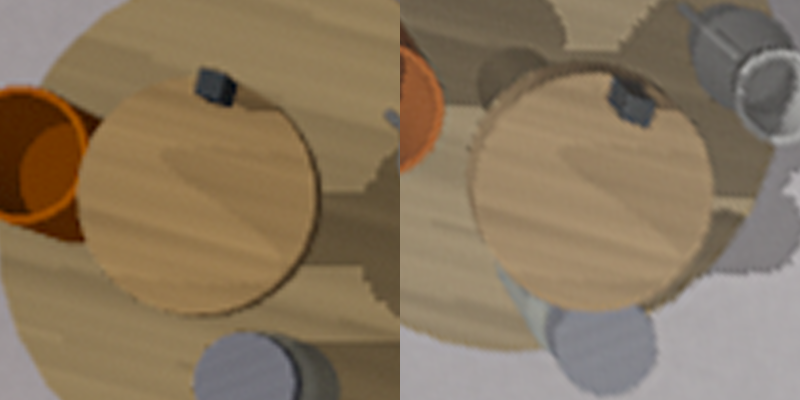

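```bash
cat > ov.py <<'E'
from rect import *
def Rz(a): a=np.radians(a);return np.array([[np.cos(a),-np.sin(a)],[np.sin(a),np.cos(a)]])
def pose(pts,x,y,a,z):
    pts=np.array(pts,float);q=pts.copy();q[:,:2]=pts[:,:2]@Rz(a).T+[x,y];q[:,2]+=z;return q
def ring(r,z,a0=0,a1=360): t=np.radians(np.linspace(a0,a1,90));return np.c_[r*np.cos(t),r*np.sin(t),0*t+z]
def box(x0,x1,y0,y1,z0,z1):
    L=[]
    for z in(z0,z1):L.append([[x0,y0,z],[x1,y0,z],[x1,y1,z],[x0,y1,z],[x0,y0,z]])
    for x in(x0,x1):
        for y in(y0,y1):L.append([[x,y,z0],[x,y,z1]])
    return L
h=np.degrees(np.arcsin(19/80))
tier=[ring(.08,.012,h,360-h),[[.0777,.019,.012],[.034,.019,.012],[.034,-.019,.012],[.0777,-.019,.012]]]+box(-.028,.028,-.008,.008,.012,.057)
susan=[ring(.06,.14),ring(.15,.0)]+box(.046,.060,-.007,.007,.14,.162)
def over(p,model,ps,x0,y0,w,k=6,crop_h=None,shift=(0,0)):
    im=cv2.resize(p['color'][y0:y0+w*3//4,x0:x0+w],None,fx=k,fy=k,interpolation=cv2.INTER_CUBIC)
    for m in model:
        q=(proj(p,pose(m,*ps))+np.array(shift)-[x0,y0]+.5)*k
        cv2.polylines(im,[np.round(q).astype(int)],False,(0,0,255),1,cv2.LINE_AA)
    return im
E
python3 - <<'E'
from ov import *
T=pickle.load(open('pics/top_a.pkl','rb'));S=pickle.load(open('pics/scene_a.pkl','rb'))
a=cv2.resize
f=lambda im:a(im,(400,300),interpolation=cv2.INTER_AREA)
cv2.imwrite('pics/ov1.png',np.vstack([
 np.hstack([f(over(T,tier,(.6559,-.0999,-33.5,0),285,132,100)),f(over(T,susan,(.5479,.2409,-16,0),130,170,80,10))]),
 np.hstack([f(over(S,tier,(.6589,-.0989,-33.5,0),220,230,100)),f(over(S,susan,(.5496,.2429,-16,0),360,270,80,10))])]))
cv2.imwrite('pics/key.png',np.hstack([over(T,susan[2:],(.5479,.2409,-16,0),152,170,30,13),over(S,susan[2:],(.5496,.2429,-16,0),364,294,30,13)]))
E
```

```text
(no output)
```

View pics/ov1.png

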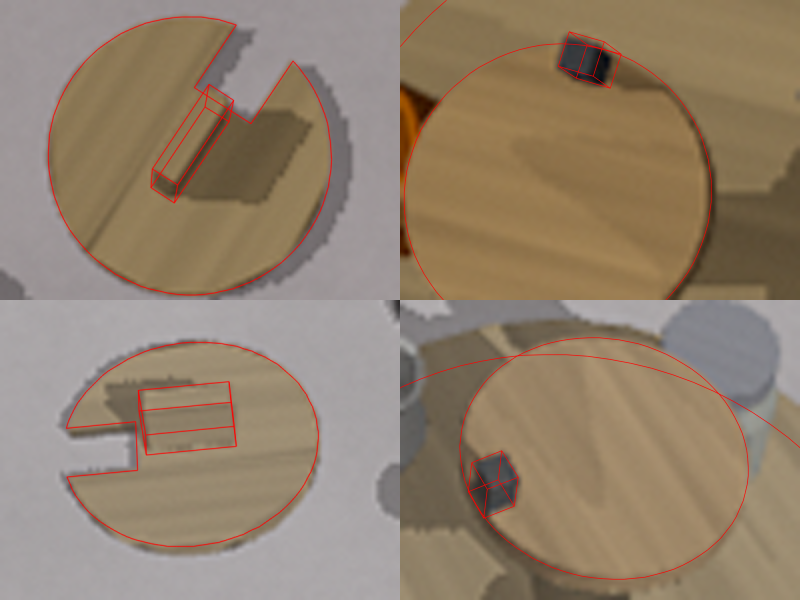

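View pics/key.png

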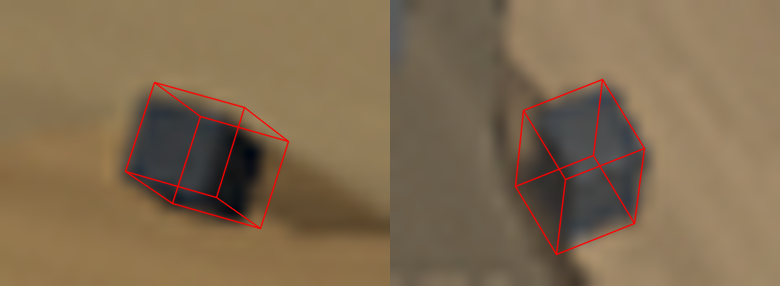

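>>> play_rows:
  series:
    - {"x": -0.5,"y": -0.45}
    - {"x": -1,"y": -0.9}
    - {"x": -1,"y": -0.9}
    - {"x": -1,"y": -0.9}
    - {"x": -1,"y": -0.9}
    - {"x": -1,"y": -0.9}
    - {"x": -1,"y": -0.9}
    - {"x": -1,"y": -0.9}
    - {"x": -1,"y": -0.9}
    - {"x": -1,"y": -0.9}
    - {"x": -1,"y": -0.9}
    - {"x": -1,"y": -0.9}

```text
invalid input at $.series[0]: expected keys x, y, z, rx, ry, rz, claw
```

>>> play_rows:
  series:
    - {"x": -1,"y": -0.9}
    - {"x": -1,"y": -0.9}
    - {"x": -1,"y": -0.9}
    - {"x": -1,"y": -0.9}
    - {"x": -1,"y": -0.9}
    - {"x": -1,"y": -0.9}
    - {"x": -1,"y": -0.9}
    - {"x": -1,"y": -0.9}
    - {"x": -1,"y": -0.9}
    - {"x": -0.9,"y": -0.85}
    - {"x": -0.5,"y": -0.45,"rz": 0.6}
    - {"rz": 1}

```text
invalid input at $.series[0]: expected keys x, y, z, rx, ry, rz, claw
```

>>> play_rows:
  series:
    - {"rz": 1}
    - {"z": 0.5}
    - {}
    - {}

```text
invalid input at $.series[0]: expected keys x, y, z, rx, ry, rz, claw
```

```bash
cat > go.py <<'E'
from look import *
from ov import *
from scipy.spatial.transform import Rotation as Ro
def plan(x,y,z,yaw):
    o=r.get_obs();R=Ro.from_rotvec(o['eef_rot']).as_matrix()
    d=np.array([x,y,z])-o['tcp_pos']
    # target: tool x along yaw, pointing down
    a=np.radians(yaw);tx=np.array([np.cos(a),np.sin(a),0]);tz=np.array([0,0,-1.]);ty=np.cross(tz,tx)
    Rt=np.c_[tx,ty,tz];rv=Ro.from_matrix(R.T@Rt).as_rotvec()
    print('t',o['time'],'tcp',o['tcp_pos'].round(4),'yaw',np.degrees(np.arctan2(R[1,0],R[0,0])).round(2),'F',o['force'].round(2),'op',round(o['opening'],3),'j',o['joints'].round(2))
    print('shift units (now axes)',(R.T@d/.03).round(3),' (after turn axes)',(Rt.T@d/.03).round(3),'turn units',(np.degrees(rv)/6).round(3))
E
python3 - <<'E'
from go import *
p=snap('wrist','b'); plan(.6574,-.0994,.12,146.5)
for m,q in((tier,(.6574,-.0994,-33.5,0)),):
    cv2.imwrite('pics/wb.png',over(p,m,q,0,0,640,1))
E
```

```text
t 0.8 tcp [0.2134 0.6667 0.214 ] yaw 162.25 F [-0.49  0.28  0.51] op 1.002 j [ 1.23  0.38  1.73  0.    1.03 -0.03]
shift units (now axes) [-21.881 -19.808   3.131]  (after turn axes) [-26.436 -13.126   3.132] turn units [ 0.    -0.     2.625]
```

View pics/wb.png

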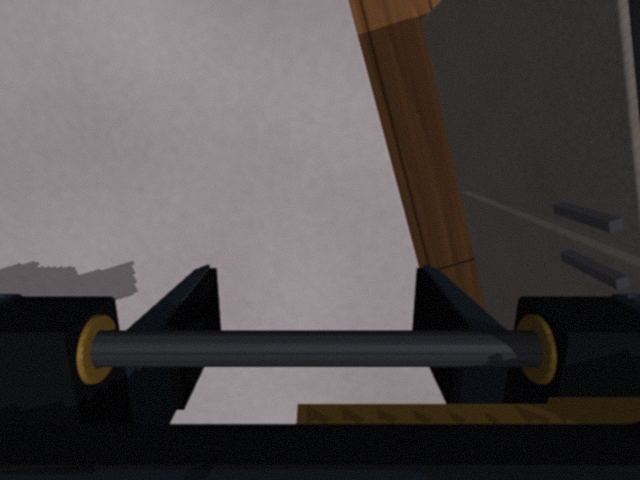

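>>> play_rows:
  series:
    - {"x": -0.5,"y": -0.45,"z": 0,"rx": 0,"ry": 0,"rz": 0,"claw": 91}
    - {"x": -1,"y": -0.9,"z": 0,"rx": 0,"ry": 0,"rz": 0,"claw": 91}
    - {"x": -1,"y": -0.9,"z": 0,"rx": 0,"ry": 0,"rz": 0,"claw": 91}
    - {"x": -1,"y": -0.9,"z": 0,"rx": 0,"ry": 0,"rz": 0,"claw": 91}
    - {"x": -1,"y": -0.9,"z": 0,"rx": 0,"ry": 0,"rz": 0,"claw": 91}
    - {"x": -1,"y": -0.9,"z": 0,"rx": 0,"ry": 0,"rz": 0,"claw": 91}
    - {"x": -1,"y": -0.9,"z": 0,"rx": 0,"ry": 0,"rz": 0,"claw": 91}
    - {"x": -1,"y": -0.9,"z": 0,"rx": 0,"ry": 0,"rz": 0,"claw": 91}
    - {"x": -1,"y": -0.9,"z": 0,"rx": 0,"ry": 0,"rz": 0,"claw": 91}
    - {"x": -1,"y": -0.9,"z": 0,"rx": 0,"ry": 0,"rz": 0,"claw": 91}
    - {"x": -1,"y": -0.9,"z": 0,"rx": 0,"ry": 0,"rz": 0,"claw": 91}
    - {"x": -1,"y": -0.9,"z": 0,"rx": 0,"ry": 0,"rz": 0,"claw": 91}

```text
time: 2.0
tcp_pos: [0.4477, 0.2635, 0.2141]
eef_rot: [0.485, 3.104, 0.0]
force: [0.4, -0.1, -0.1]
opening: 0.997
```

>>> play_rows:
  series:
    - {"x": -1,"y": -0.9,"z": 0,"rx": 0,"ry": 0,"rz": 0,"claw": 91}
    - {"x": -1,"y": -0.9,"z": 0,"rx": 0,"ry": 0,"rz": 0,"claw": 91}
    - {"x": -1,"y": -0.9,"z": 0,"rx": 0,"ry": 0,"rz": 0,"claw": 91}
    - {"x": -1,"y": -0.9,"z": 0,"rx": 0,"ry": 0,"rz": 0,"claw": 91}
    - {"x": -1,"y": -0.9,"z": 0,"rx": 0,"ry": 0,"rz": 0,"claw": 91}
    - {"x": -1,"y": -0.9,"z": 0,"rx": 0,"ry": 0,"rz": 0,"claw": 91}
    - {"x": -1,"y": -0.9,"z": 0,"rx": 0,"ry": 0,"rz": 0,"claw": 91}
    - {"x": -1,"y": -0.9,"z": 0,"rx": 0,"ry": 0,"rz": 0,"claw": 91}
    - {"x": -1,"y": -0.9,"z": 0,"rx": 0,"ry": 0,"rz": 0,"claw": 91}
    - {"x": -0.9,"y": -0.85,"z": 0,"rx": 0,"ry": 0,"rz": 0,"claw": 91}
    - {"x": -0.5,"y": -0.45,"z": 0,"rx": 0,"ry": 0,"rz": 0.6,"claw": 91}
    - {"x": 0,"y": 0,"z": 0,"rx": 0,"ry": 0,"rz": 1,"claw": 91}

```text
time: 3.2
tcp_pos: [0.6588, -0.1009, 0.2138]
eef_rot: [0.75, 3.05, -0.0]
force: [-0.6, 0.8, 0.1]
opening: 0.997
```

>>> play_rows:
  series:
    - {"x": 0,"y": 0,"z": 0,"rx": 0,"ry": 0,"rz": 1,"claw": 91}
    - {"x": 0,"y": 0,"z": 0.5,"rx": 0,"ry": 0,"rz": 0,"claw": 91}
    - {"x": 0,"y": 0,"z": 0,"rx": 0,"ry": 0,"rz": 0,"claw": 91}

```text
time: 3.5
tcp_pos: [0.6569, -0.098, 0.1965]
eef_rot: [-0.896, -3.008, 0.001]
force: [0.5, 0.8, -0.5]
opening: 0.999
```

```bash

python3 - <<'E'
from go import *
p=snap('wrist','c'); plan(.6574,-.0994,.12,146.5)
for m,q in((tier,(.6574,-.0994,-33.5,0)),):
    cv2.imwrite('pics/wc.png',over(p,m,q,0,0,640,1))
E
```

```text
t 3.55 tcp [ 0.6573 -0.0979  0.1974] yaw 146.82 F [-0.55 -1.62 -0.01] op 0.998 j [-0.18  0.34  1.82 -0.    0.98 -1.17]
shift units (now axes) [-0.036 -0.037  2.579]  (after turn axes) [-0.03  -0.039  2.579] turn units [-0.009 -0.021  0.053]
```

View pics/wc.png

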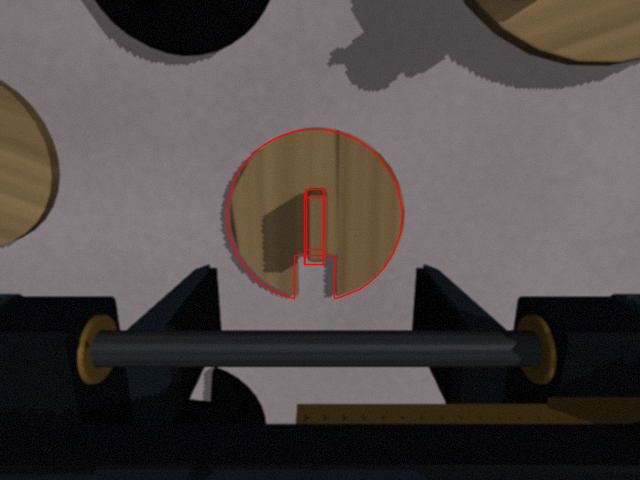

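>>> play_rows:
  series:
    - {"x": -0.03,"y": -0.04,"z": 0.5,"rx": 0,"ry": 0,"rz": 0.05,"claw": 60}
    - {"x": 0,"y": 0,"z": 1,"rx": 0,"ry": 0,"rz": 0,"claw": 60}
    - {"x": 0,"y": 0,"z": 1,"rx": 0,"ry": 0,"rz": 0,"claw": 60}
    - {"x": 0,"y": 0,"z": 1,"rx": 0,"ry": 0,"rz": 0,"claw": 60}
    - {"x": 0,"y": 0,"z": 1,"rx": 0,"ry": 0,"rz": 0,"claw": 60}
    - {"x": 0,"y": 0,"z": 0.7,"rx": 0,"ry": 0,"rz": 0,"claw": 60}
    - {"x": 0,"y": 0,"z": 0.4,"rx": 0,"ry": 0,"rz": 0,"claw": 60}
    - {"x": 0,"y": 0,"z": 0.25,"rx": 0,"ry": 0,"rz": 0,"claw": 60}
    - {"x": 0,"y": 0,"z": 0,"rx": 0,"ry": 0,"rz": 0,"claw": 60}

```text
time: 4.45
tcp_pos: [0.6583, -0.0993, 0.0228]
eef_rot: [-0.908, -3.007, 0.0]
force: [1.1, 0.5, 0.4]
opening: 0.662
```

```bash

python3 - <<'E'
from go import *
plan(.6574,-.0994,.02,146.5)
E
```

```text
t 4.45 tcp [ 0.6583 -0.0993  0.0228] yaw 146.38 F [1.1  0.55 0.35] op 0.662 j [-0.18  0.59  1.85 -0.    0.71 -1.17]
shift units (now axes) [ 0.025 -0.019  0.095]  (after turn axes) [ 0.025 -0.019  0.095] turn units [-0.003 -0.006 -0.021]
```

>>> play_rows:
  series:
    - {"x": 0.02,"y": -0.02,"z": 0.08,"rx": 0,"ry": 0,"rz": -0.02,"claw": 30}
    - {"x": 0,"y": 0,"z": 0,"rx": 0,"ry": 0,"rz": 0,"claw": 10}
    - {"x": 0,"y": 0,"z": 0,"rx": 0,"ry": 0,"rz": 0,"claw": 5}
    - {"x": 0,"y": 0,"z": 0,"rx": 0,"ry": 0,"rz": 0,"claw": 5}
    - {"x": 0,"y": 0,"z": 0,"rx": 0,"ry": 0,"rz": 0,"claw": 5}
    - {"x": 0,"y": 0,"z": 0,"rx": 0,"ry": 0,"rz": 0,"claw": 5}
  grip_force: 35

```text
time: 5.05
tcp_pos: [0.6579, -0.0995, 0.0212]
eef_rot: [0.906, 3.008, 0.0]
force: [-1.6, 0.3, 2.3]
opening: 0.174
```

>>> play_rows:
  series:
    - {"x": 0,"y": 0,"z": 0,"rx": 0,"ry": 0,"rz": 0,"claw": 5}
    - {"x": 0,"y": 0,"z": -0.2,"rx": 0,"ry": 0,"rz": 0,"claw": 5}
    - {"x": 0,"y": 0,"z": -0.5,"rx": 0,"ry": 0,"rz": 0,"claw": 5}
    - {"x": 0,"y": 0,"z": -0.8,"rx": 0,"ry": 0,"rz": 0,"claw": 5}
    - {"x": 0,"y": 0,"z": -0.5,"rx": 0,"ry": 0,"rz": 0,"claw": 5}
    - {"x": 0,"y": 0,"z": 0,"rx": 0,"ry": 0,"rz": 0,"claw": 5}
    - {"x": 0,"y": 0,"z": 0,"rx": 0,"ry": 0,"rz": 0,"claw": 5}

```text
time: 5.75
tcp_pos: [0.6578, -0.0995, 0.0812]
eef_rot: [0.906, 3.008, 0.0]
force: [0.3, 0.7, -2.6]
opening: 0.179
```

```bash

python3 - <<'E'
from go import *
p=snap('wrist','d'); plan(.6574,-.0994,.24,146.5)
cv2.imwrite('pics/wd.png',over(p,tier,(.6574,-.0994,-33.5,.06),0,0,640,1))
E
```

```text
t 5.8 tcp [ 0.6573 -0.0995  0.0805] yaw 146.47 F [-0.07 -0.3  -2.98] op 0.176 j [-0.19  0.5   1.85 -0.    0.79 -1.17]
shift units (now axes) [ 2.000e-03  1.000e-03 -5.315e+00]  (after turn axes) [-0.000e+00  3.000e-03 -5.315e+00] turn units [-0.002 -0.005 -0.005]
```

View pics/wd.png

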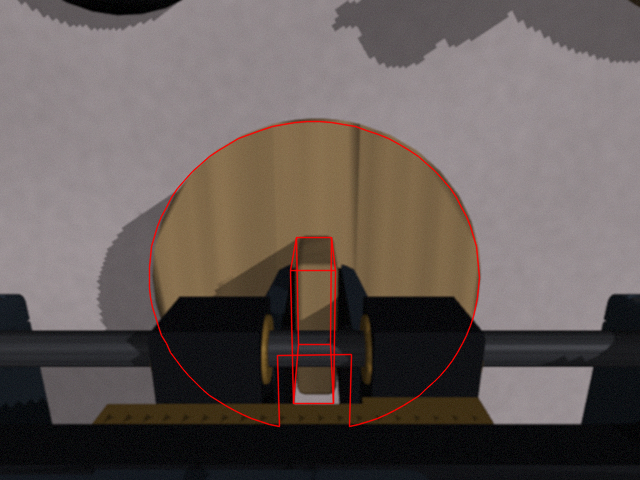

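>>> play_rows:
  series:
    - {"x": 0,"y": 0,"z": -0.5,"rx": 0,"ry": 0,"rz": 0,"claw": 5}
    - {"x": 0.1,"y": 0.3,"z": -1,"rx": 0,"ry": 0,"rz": 0,"claw": 5}
    - {"x": 0.3,"y": 0.6,"z": -1,"rx": 0,"ry": 0,"rz": 0,"claw": 5}
    - {"x": 0.4,"y": 0.9,"z": -1,"rx": 0,"ry": 0,"rz": 0,"claw": 5}
    - {"x": 0.4,"y": 0.9,"z": -1,"rx": 0,"ry": 0,"rz": 0,"claw": 5}
    - {"x": 0.4,"y": 0.9,"z": -1,"rx": 0,"ry": 0,"rz": 0,"claw": 5}
    - {"x": 0.4,"y": 0.9,"z": -1,"rx": 0,"ry": 0,"rz": 0,"claw": 5}
    - {"x": 0.4,"y": 0.9,"z": -1,"rx": 0,"ry": 0,"rz": 0,"claw": 5}
    - {"x": 0.4,"y": 0.9,"z": -1,"rx": 0,"ry": 0,"rz": 0,"claw": 5}
    - {"x": 0.4,"y": 0.9,"z": -1,"rx": 0,"ry": 0,"rz": 0,"claw": 5}
    - {"x": 0.4,"y": 0.9,"z": -1,"rx": 0,"ry": 0,"rz": 0,"claw": 5}
    - {"x": 0.4,"y": 0.8,"z": -0.7,"rx": 0,"ry": 0,"rz": 0,"claw": 5}

```text
time: 7.0
tcp_pos: [0.7053, 0.1907, 0.4197]
eef_rot: [0.906, 3.007, 0.001]
force: [0.5, 0.4, -2.4]
opening: 0.175
```

>>> play_rows:
  series:
    - {"x": 0.1,"y": 0.3,"z": -0.1,"rx": 0,"ry": 0,"rz": -0.5,"claw": 5}
    - {"x": 0,"y": 0,"z": 0,"rx": 0,"ry": 0,"rz": -0.9,"claw": 5}
    - {"x": 0,"y": 0,"z": 0,"rx": 0,"ry": 0,"rz": -0.9,"claw": 5}
    - {"x": 0,"y": 0,"z": 0,"rx": 0,"ry": 0,"rz": -0.87,"claw": 5}
    - {"x": 0,"y": 0,"z": 0,"rx": 0,"ry": 0,"rz": 0,"claw": 5}
    - {"x": 0,"y": 0,"z": 0,"rx": 0,"ry": 0,"rz": 0,"claw": 5}

```text
time: 7.6
tcp_pos: [0.7075, 0.1984, 0.4201]
eef_rot: [-0.401, -3.115, 0.0]
force: [0.2, 0.6, -1.8]
opening: 0.172
```

```bash

python3 - <<'E'
from go import *
p=snap('wrist','e'); plan(.5487,.242,.25,165.5); print(p['pose'].round(3).tolist())
cv2.imwrite('pics/we.png',over(p,susan,(.5487,.242,-14.5,0),0,0,640,1))
cv2.imwrite('pics/we2.png',over(p,susan,(.5487,.242,-14.5,0),220,0,200,4))
E
```

```text
t 7.65 tcp [0.7076 0.1984 0.4201] yaw 165.34 F [-0.7  -0.34 -1.87] op 0.173 j [ 0.24  0.28  1.49 -0.    1.37 -1.07]
shift units (now axes) [5.49  0.068 5.671]  (after turn axes) [5.491 0.083 5.67 ] turn units [-0.002 -0.002 -0.027]
[[0.253, -0.932, -0.261, 0.635], [0.968, 0.243, 0.068, 0.219], [0.001, -0.27, 0.963, 0.59], [0.0, 0.0, 0.0, 1.0]]
```

View pics/we.png

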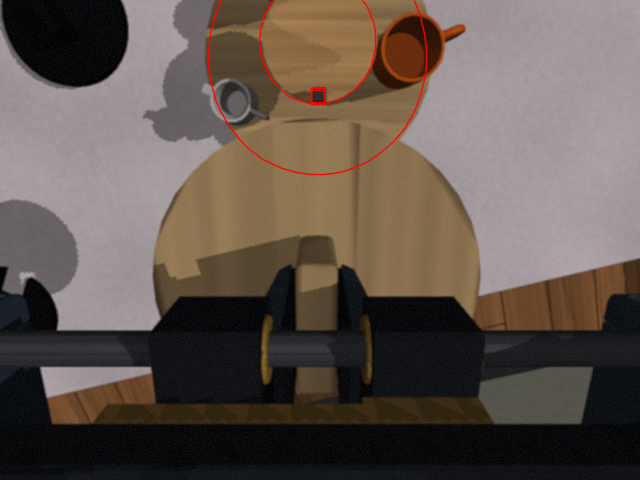

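View pics/we2.png

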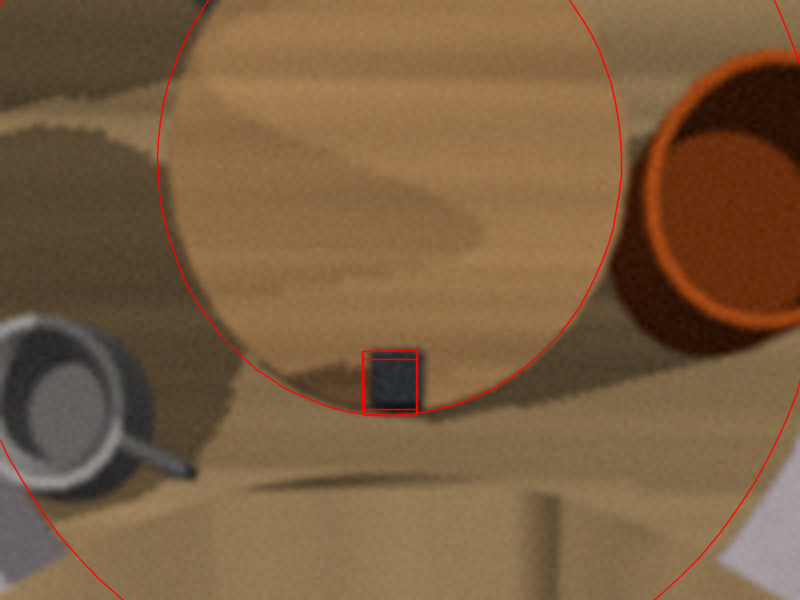

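>>> play_rows:
  series:
    - {"x": 0.5,"y": 0.09,"z": 0.3,"rx": 0,"ry": 0,"rz": -0.11,"claw": 5}
    - {"x": 0.9,"y": 0,"z": 0.8,"rx": 0,"ry": 0,"rz": 0,"claw": 5}
    - {"x": 0.9,"y": 0,"z": 0.8,"rx": 0,"ry": 0,"rz": 0,"claw": 5}
    - {"x": 0.9,"y": 0,"z": 0.8,"rx": 0,"ry": 0,"rz": 0,"claw": 5}
    - {"x": 0.9,"y": 0,"z": 0.8,"rx": 0,"ry": 0,"rz": 0,"claw": 5}
    - {"x": 0.9,"y": 0,"z": 0.8,"rx": 0,"ry": 0,"rz": 0,"claw": 5}
    - {"x": 0.49,"y": 0,"z": 0.8,"rx": 0,"ry": 0,"rz": 0,"claw": 5}
    - {"x": 0,"y": 0,"z": 0.8,"rx": 0,"ry": 0,"rz": 0,"claw": 5}
    - {"x": 0,"y": 0,"z": 0.6,"rx": 0,"ry": 0,"rz": 0,"claw": 5}
    - {"x": 0,"y": 0,"z": 0.3,"rx": 0,"ry": 0,"rz": 0,"claw": 5}
    - {"x": 0,"y": 0,"z": 0,"rx": 0,"ry": 0,"rz": 0,"claw": 5}
    - {"x": 0,"y": 0,"z": 0,"rx": 0,"ry": 0,"rz": 0,"claw": 5}

```text
time: 8.85
tcp_pos: [0.549, 0.2408, 0.2169]
eef_rot: [0.38, 3.118, 0.001]
force: [0.4, 0.3, -2.7]
opening: 0.175
```

```bash

python3 - <<'E'
from go import *
plan(.5488,.2426,.161,166)
o=r.get_obs(); t=o['tcp_pos']
p=snap('scene','f');q=snap('top','f')
a=over(p,susan+[pose(m,0,0,0,0) for m in []],(.5496,.2432,-14,0),330,200,160,5)
b=over(p,tier,(t[0]+.001,t[1]+.0005,-14,t[2]-.0212),330,200,160,5)
c=over(q,tier,(t[0],t[1],-14,t[2]-.0212),80,120,160,5)
f=lambda im:cv2.resize(im,(400,300),interpolation=cv2.INTER_AREA)
cv2.imwrite('pics/f.png',np.vstack([f(b),f(c)]))
E
```

```text
t 8.85 tcp [0.549  0.2408 0.2169] yaw 166.11 F [ 0.37  0.33 -2.68] op 0.175 j [ 0.37  0.22  1.94 -0.    0.98 -0.95]
shift units (now axes) [0.023 0.057 1.862]  (after turn axes) [0.022 0.058 1.862] turn units [0.004 0.006 0.018]
```

View pics/f.png

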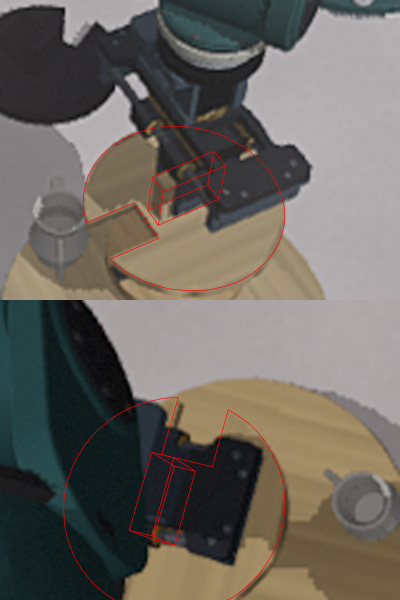

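>>> play_rows:
  series:
    - {"x": 0.02,"y": 0.055,"z": 0.2,"rx": 0,"ry": 0,"rz": 0.01,"claw": 5}
    - {"x": 0,"y": 0,"z": 0.4,"rx": 0,"ry": 0,"rz": 0,"claw": 5}
    - {"x": 0,"y": 0,"z": 0.4,"rx": 0,"ry": 0,"rz": 0,"claw": 5}
    - {"x": 0,"y": 0,"z": 0.3,"rx": 0,"ry": 0,"rz": 0,"claw": 5}
    - {"x": 0,"y": 0,"z": 0.2,"rx": 0,"ry": 0,"rz": 0,"claw": 5}
    - {"x": 0,"y": 0,"z": 0.1,"rx": 0,"ry": 0,"rz": 0,"claw": 5}
    - {"x": 0,"y": 0,"z": 0,"rx": 0,"ry": 0,"rz": 0,"claw": 5}
    - {"x": 0,"y": 0,"z": 0,"rx": 0,"ry": 0,"rz": 0,"claw": 5}

```text
time: 9.75
tcp_pos: [0.5485, 0.2425, 0.1683]
eef_rot: [0.38, 3.118, 0.0]
force: [-0.4, -0.4, -2.0]
opening: 0.169
```

```bash

python3 - <<'E'
from go import *
plan(.5488,.2426,.161,166)
E
```

```text
t 9.75 tcp [0.5485 0.2425 0.1683] yaw 166.09 F [-0.42 -0.43 -2.  ] op 0.169 j [ 0.38  0.28  1.96  0.    0.89 -0.95]
shift units (now axes) [-0.008  0.007  0.243]  (after turn axes) [-0.008  0.007  0.243] turn units [0.002 0.003 0.015]
```

>>> play_rows:
  series:
    - {"x": 0,"y": 0,"z": 0.05,"rx": 0,"ry": 0,"rz": 0,"claw": 5}
    - {"x": 0,"y": 0,"z": 0.05,"rx": 0,"ry": 0,"rz": 0,"claw": 5}
    - {"x": 0,"y": 0,"z": 0.04,"rx": 0,"ry": 0,"rz": 0,"claw": 5}
    - {"x": 0,"y": 0,"z": 0.03,"rx": 0,"ry": 0,"rz": 0,"claw": 5}
    - {"x": 0,"y": 0,"z": 0.02,"rx": 0,"ry": 0,"rz": 0,"claw": 5}
    - {"x": 0,"y": 0,"z": 0,"rx": 0,"ry": 0,"rz": 0,"claw": 5}
    - {"x": 0,"y": 0,"z": 0,"rx": 0,"ry": 0,"rz": 0,"claw": 5}

```text
time: 10.45
tcp_pos: [0.5483, 0.2424, 0.1624]
eef_rot: [0.38, 3.118, 0.0]
force: [0.4, -0.4, -2.7]
opening: 0.176
```

>>> play_rows:
  series:
    - {"x": 0,"y": 0,"z": 0.02,"rx": 0,"ry": 0,"rz": 0,"claw": 5}
    - {"x": 0,"y": 0,"z": 0.02,"rx": 0,"ry": 0,"rz": 0,"claw": 5}
    - {"x": 0,"y": 0,"z": 0,"rx": 0,"ry": 0,"rz": 0,"claw": 5}

```text
time: 10.75
tcp_pos: [0.5484, 0.2424, 0.1612]
eef_rot: [0.38, 3.118, 0.0]
force: [-0.5, -0.2, -0.7]
opening: 0.174
```

Contact is starting; ease a bit further.

>>> play_rows:
  series:
    - {"x": 0,"y": 0,"z": 0.02,"rx": 0,"ry": 0,"rz": 0,"claw": 5}
    - {"x": 0,"y": 0,"z": 0,"rx": 0,"ry": 0,"rz": 0,"claw": 5}
    - {"x": 0,"y": 0,"z": 0,"rx": 0,"ry": 0,"rz": 0,"claw": 5}

```text
time: 11.05
tcp_pos: [0.5484, 0.2424, 0.1612]
eef_rot: [0.38, 3.118, -0.0]
force: [-5.0, -1.9, 8.0]
opening: 0.173
```

```bash

python3 - <<'E'
from go import *
plan(.5488,.2426,.161,166)
p=snap('scene','g')
f=lambda im:cv2.resize(im,(600,450),interpolation=cv2.INTER_AREA)
cv2.imwrite('pics/g.png',f(over(p,[],(.5496,.2432,-14,.14),330,240,120,8)))
E
```

```text
t 11.05 tcp [0.5484 0.2424 0.1612] yaw 166.09 F [-5.   -1.86  8.05] op 0.173 j [ 0.38  0.29  1.97 -0.    0.88 -0.95]
shift units (now axes) [-0.012  0.009  0.007]  (after turn axes) [-0.012  0.009  0.007] turn units [0.    0.001 0.015]
```

View pics/g.png

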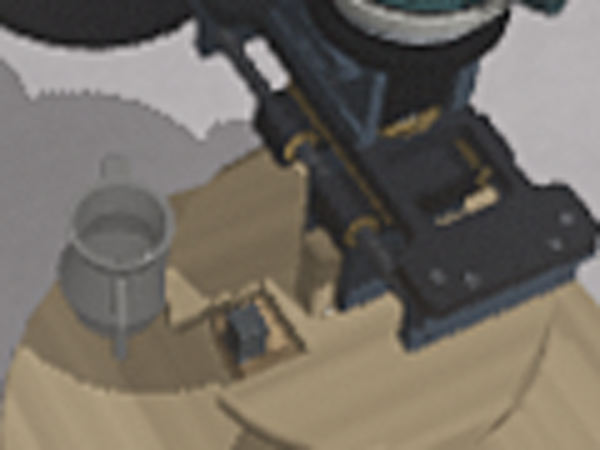

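>>> play_rows:
  series:
    - {"x": 0,"y": 0,"z": -0.015,"rx": 0,"ry": 0,"rz": 0,"claw": 14}
    - {"x": 0,"y": 0,"z": 0,"rx": 0,"ry": 0,"rz": 0,"claw": 20}
    - {"x": 0,"y": 0,"z": 0,"rx": 0,"ry": 0,"rz": 0,"claw": 30}
    - {"x": 0,"y": 0,"z": 0,"rx": 0,"ry": 0,"rz": 0,"claw": 45}
    - {"x": 0,"y": 0,"z": 0,"rx": 0,"ry": 0,"rz": 0,"claw": 60}
    - {"x": 0,"y": 0,"z": 0,"rx": 0,"ry": 0,"rz": 0,"claw": 60}

```text
time: 11.7
tcp_pos: [0.5483, 0.2424, 0.1609]
eef_rot: [-0.381, -3.118, 0.0]
force: [0.1, 0.1, 0.7]
opening: 0.54
```

>>> play_rows:
  series:
    - {"x": 0,"y": 0,"z": -0.2,"rx": 0,"ry": 0,"rz": 0,"claw": 60}
    - {"x": 0,"y": 0,"z": -0.6,"rx": 0,"ry": 0,"rz": 0,"claw": 60}
    - {"x": 0,"y": 0,"z": -1,"rx": 0,"ry": 0,"rz": 0,"claw": 60}
    - {"x": 0,"y": 0,"z": -1,"rx": 0,"ry": 0,"rz": 0,"claw": 60}
    - {"x": 0,"y": 0,"z": -1,"rx": 0,"ry": 0,"rz": 0,"claw": 60}
    - {"x": 0,"y": 0,"z": -1,"rx": 0,"ry": 0,"rz": 0,"claw": 60}
    - {"x": 0,"y": 0,"z": -0.8,"rx": 0,"ry": 0,"rz": 0,"claw": 60}
    - {"x": 0,"y": 0,"z": -0.3,"rx": 0,"ry": 0,"rz": 0,"claw": 60}
    - {"x": 0,"y": 0,"z": 0,"rx": 0,"ry": 0,"rz": 0,"claw": 60}

```text
time: 12.6
tcp_pos: [0.5487, 0.2425, 0.3391]
eef_rot: [0.38, 3.117, 0.002]
force: [0.8, -0.0, -0.4]
opening: 0.653
```

```bash

python3 - <<'E'
from go import *
plan(.5488,.2426,.161,166)
p=snap('wrist','h');s=snap('scene','h')
f=lambda im:cv2.resize(im,(540,405),interpolation=cv2.INTER_AREA)
q=(.5488,.2426,-14)
a=over(p,tier,(*q,.14),0,0,640,2)
b=over(s,tier,(.5498,.2432,-14,.14),310,220,160,5)
im=np.hstack([cv2.resize(a,(400,300),interpolation=cv2.INTER_AREA),cv2.resize(b,(400,300),interpolation=cv2.INTER_AREA)])
k=over(p,tier+susan[2:],(*q,.14),220,100,200,4)
cv2.imwrite('pics/h.png',im)
a=over(p,tier,(*q,.14),190,110,260,3)
cv2.imwrite('pics/h2.png',a)
cv2.imwrite('pics/h3.png',over(p,[],(*q,.14),190,110,260,3))
E
```

```text
t 12.6 tcp [0.5487 0.2425 0.3391] yaw 166.09 F [ 0.8  -0.03 -0.38] op 0.653 j [ 0.38  0.09  1.85 -0.    1.2  -0.95]
shift units (now axes) [ 7.000e-03 -4.000e-03  5.937e+00]  (after turn axes) [-3.000e-03  3.000e-03  5.937e+00] turn units [0.011 0.016 0.015]
```

View pics/h.png

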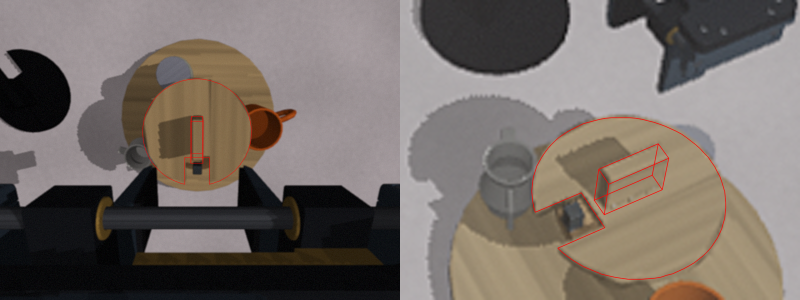

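View pics/h2.png

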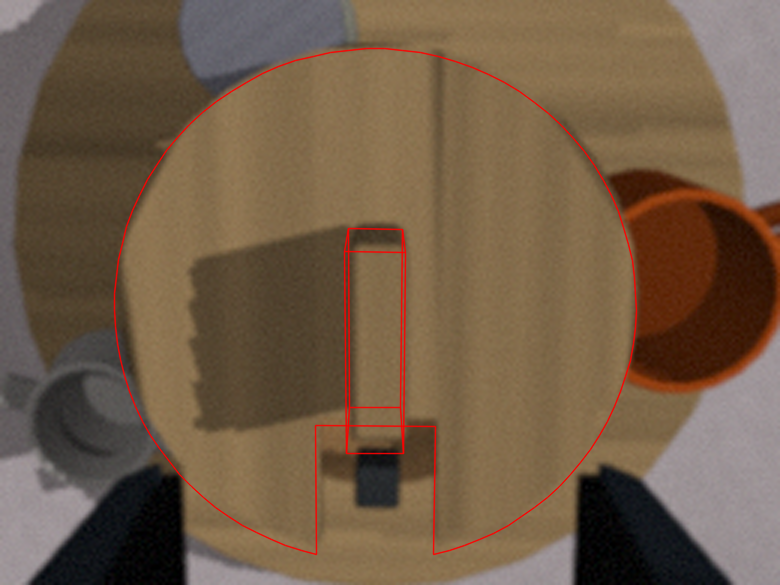

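```bash
python3 -c "
from cell import r
print(r.hand_in())"
```

```text
the job is handed in; nothing more can be done
None
```

I lifted the notched birch tier by its bar and lowered it onto the lazy Susan's column. It touched down at the expected height and the press peaked at about 8 N. I then let go, backed the arm about 18 cm clear and handed the job in at about 12.6 s.

- **Fit:** In the last wrist and scene pictures the tier's outline matches the seated pose to about 1–2 mm and 1°. The key is in the middle of the notch, and the tier lies flat and fully down.
- **Other things:** The mug still stands in its place in those pictures. I did not go near the plain board and did not picture it again at the end.
- **Disagreement:** The top and scene cameras differed by 2–3 mm on the tier and the turntable. I used their average, and the wrist camera agreed with it to about 1 mm. No check failed.

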